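# Snap the terminal covers shut, then hold the inspection flap at the pointer

## Task

Before the gas panel is inspected, press both orange terminal covers on the blue box down until each snaps shut and stays shut by itself. Only then lift the white flap of the grey enclosure by its handle until the flap lines up with the red pointer arms, and finish while still holding it there: the flap falls if let go, and it must rest on nothing but the gripper. Do not shift the red pointer or disturb the loose things on the bench.

Things in the scene. Friction and masses are not known exactly. Their poses are not given: they have to be found in the camera images.
- instrument: Grey open-topped enclosure, fixed to the bench, 200 (x) x 220 (y) x 80 mm high; origin at the centre of its underside, its front (-x side) towards the robot. It stands turned by up to about 14 degrees, on the robot's left or right. A curved aluminium scale stands along its +y side, 126 mm from the middle, up to 240 mm above the bench.
- flap_hinge (a point): Middle of the flap's hinge axis, fixed on the enclosure, 95 mm behind its centre (+x) and 85 mm above the bench; the axis runs along the enclosure's y.
- flap (a joint): Angle of the white inspection flap, rad: 0 shut (level), grows as its front edge swings up, stop at 1.5. The hinge is free: the flap falls shut when let go. Flap 190 (from hinge to front edge) x 200 x 8 mm, 0.25 to 0.5 kg, with the hinge axis in its mid-thickness.
- flap_handle (a point): Centre of the flap's round black handle bar, 10 mm diameter, 100 mm long, parallel to the hinge, on two posts 92 mm apart; its axis is 40 mm above the flap's surface. In the flap's frame (origin on the hinge axis, x from front edge to hinge, z out of its upper face) it lies at x -160, z +44 mm. Pinched from above, the bar can turn between the pads as the flap swings.
- pointer (a joint): Angle of the red pointer, rad, about the same hinge axis and with the same zero and sense as the flap: the flap is lined up when both angles are equal. Set between 0.6 and 1.0 at the start; stiff, it stays where set and must not be moved.
- pointer_tip (a point): Tip of the +y red pointer arm. Two equal red arms, each 145 mm long from the hinge axis, 6 x 7 mm, lie 118 mm to either side of the enclosure's middle, just outside the flap's sides. Local x runs from the tip back to the hinge.
- termbox: Blue terminal box, fixed to the bench, 130 (x) x 180 (y) x 45 mm high; origin at the centre of its underside, turned by up to about 14 degrees, on the side of the robot where the grey enclosure is not. Two orange covers lie side by side on top.
- cover0 (a joint): Angle of the orange cover on the +y side of the box, rad: 0 fully down (firm stop); starts open at 0.5 to 0.85, its free edge, towards the robot, raised. A weak spring lifts it; below about 0.17 rad it meets a spring catch at its free edge, which takes about 3 N pressed at the edge (6 N at 40 mm from the hinge; more if hit fast), then snaps in and holds it at about 0.
- cover1 (a joint): The same for the orange cover on the -y side of the box.
- cover0_hinge (a point): Middle of cover0's hinge axis, fixed on the box: 45 mm behind the box's centre (+x), 42 mm to its +y, 56.5 mm above the bench. The shut cover's upper face is 59 mm above the bench; the steel catches in front of the free edges reach 64 mm.
- cover1_hinge (a point): The same for cover1, 42 mm to the box's -y side.
- cover0_edge (a point): Middle of the free edge of cover0, upper face, 75 mm from its hinge. The cover is 64 mm wide and 5 mm thick, its hinge axis in mid-thickness along the box's y, at the far (+x) side.
- cover1_edge (a point): The same for cover1.
- screwdriver: Loose screwdriver, 170 mm, lying near the robot. Leave alone.
- wrench: Loose wrench, 150 mm, lying near the robot. Leave alone.
- fitting: Loose brass pipe fitting, 26 mm diameter, 30 mm high, standing between the two boxes; origin under its centre. Leave alone.
- vial: Loose glass jar with green cap, 40 mm diameter, 75 mm high, on the left. Leave alone.
- flask: Loose white bottle, 64 mm diameter, 140 mm high, on the right. Leave alone.
- beaker: Loose aluminium cup, 72 mm diameter, 80 mm high, behind the boxes. Leave alone.
- flange: Loose steel flange ring, 70 mm diameter, 16 mm high, lying behind the boxes. Leave alone.

How it is judged (in metres and radians):
On the way, in this order (a step that is already met when the one before it is completed fails the run):
1. both orange covers are snapped shut and stay shut with the robot off them (value of joint each of cover0, cover1 below 0.06 rad and contact force between the arm and termbox below 0.2 N), for 0.3 s.
2. the flap is lifted clear, held by the fingers, with the covers still shut (value of joint each of cover0, cover1 below 0.06 rad and value of joint flap above 0.2 rad and contact force between the fingers and flap above 0.3 N), for 0.1 s.
At the end, for the whole second after the job is handed in: Both covers snapped shut (under 0.06 rad) and untouched; the flap within 5 degrees (0.087 rad) of the red pointer, still (under 0.08 rad/s), carried by the fingers alone (contact over 0.5 N, no loose thing against it); the pointer tip within 10 mm and every loose thing within 40 mm of its start (all of step 1 and angle between the x axis of flap_handle and the x axis of pointer_tip, either way round below 0.087 rad and value of joint flap above 0.4 rad and velocity of joint flap between -0.08 and 0.08 rad/s and contact force between the fingers and flap above 0.5 N and distance of pointer_tip from where it was at the start of the episode below 0.01 m and contact force between flap and screwdriver below 0.1 N and contact force between flap and wrench below 0.1 N and contact force between flap and fitting below 0.1 N and contact force between flap and vial below 0.1 N and contact force between flap and flask below 0.1 N and contact force between flap and beaker below 0.1 N and contact force between flap and flange below 0.1 N and distance of each of screwdriver, wrench, fitting, vial, flask, beaker, flange from where it was at the start of the episode below 0.04 m); the arm keeps its last pose, push and grip.
It fails at once if the flap is raised (over 0.15 rad) while a cover is still open (value of joint flap above 0.15 rad and value of joint any of cover0, cover1 above 0.1 rad).
It fails at once if the red pointer is shifted by over 10 mm at its tip (distance of pointer_tip from where it was at the start of the episode above 0.01 m).
It fails at once if a loose thing is moved by over 40 mm or knocked over (distance of any of screwdriver, wrench, fitting, vial, flask, beaker, flange from where it was at the start of the episode above 0.04 m or angle between any of fitting, vial, flask, beaker's own z axis and vertical above 0.5 rad).
It also fails if it takes over 64 s, if anything falls off the work surface, if the arm or the gripper's body presses on something with over 40 N, if the wrist force passes 120 N, or if a joint passes its speed limit or range.

## Robot

A 7-joint arm with a two-finger parallel gripper is mounted at the origin on the work surface. World frame = base frame: x ahead of the robot, y to its left, z up, the work surface at z = 0. Lengths are in m, angles in degrees, forces in N, time in s.
With the tool pointing down it reaches from about 0.425 to 0.825 m from the base axis. Payload 3.6 kg.
Tool frame: the origin (TCP) lies between the finger pads; the fingertips stand 8 mm ahead of it and the grasp point (between the pads) lies 11 mm behind it; z points along the fingers, y is the direction in which the jaws open and shut (so a half turn about z gives the same grasp; the last joint's range is limited). The gripper opens to 93 mm and grips with 3 to 60 N. Pads are 15 mm wide; open, the fingers measure 128 mm over their backs; the gripper's body (75 mm by 188 mm) begins 65 mm behind the grasp point.
Start: joints at [-69.528, 35.231, -0.722, 81.555, 0.464, 63.22, -2.315], TCP at [0.243, 0.603, 0.227] pointing down, gripper open.
Joint ranges: [-178.69, 178.69], [-17.37, 117.87], [-77.05, 75.6], [15.02, 138.74], [-78.02, 258.01], [0.78, 113.62], [-162.83, 162.83]. Speed limits (degrees/s): [159.86, 159.86, 180, 180, 180, 180, 180].

## Interface

Orientations are given as a 3x3 rotation matrix whose columns are the frame's x, y, z axes.
In Python, from station import sensors, viewer, ctrl gives the robot as it stands. The module is installed in compiled form; this text tells all that it offers.
- The arm moves only by the tool send_rows, never from a script. Its argument "targets" is one flat list of numbers, 7 for each row, row after row: the shift along the tool's x, y, z in mm, then the turn, a rotation vector about the tool's x, y, z in rad, then the opening, from 0 (shut) to 1 (fully open). A call has 1 to 10 rows; each row is the pose to reach, as a shift and turn from the pose commanded when the call began, along the tool's axes at that moment; what a row does not reach only later rows make up. A row lasts 1/10 s, in which the tool goes at most 50 mm and 8.59 degrees, less where a joint would pass 70% of its speed; a pose out of reach is approached as far as the arm can. A call with a gripper value outside its range is refused whole. The fingers move at their own pace and stop on an object; "newtons" is the grip in N (left out, the last holds). Time passes only in rows, so rows that repeat a pose let the fingers close. It gives the time, the measured TCP pose, the force and the opening at its end, in the units of the state.
- sensors.get_state(): the state, without advancing time (a new reading comes with each control period).
- viewer.capture(name): name is "scene" or "top"; returns the picture (400x640x3 uint8, red, green, blue); there is no depth.
- viewer.camera_info(name): a dict with "K" (3x3 intrinsics, pixels), "k1" (the pictures are not rectified: a ray, as slopes to the right and down, at radius r is drawn at 1 + k1 r^2 times it, then the intrinsics apply), "rvec" (rotation vector, rad) and "tvec" (3), from world to camera coordinates, as OpenCV has them. Camera axes: x right, y down, z forward; pixel columns grow to the right and rows downward; lengths in m; the calibration is good to about 2 mm. A picture is of the moment at which its call begins. camera_info takes no time and is no camera call.
- ctrl.hand_in(): hands the job in, once; it reports no verdict.
Trained networks look in the newest picture that a camera, given by its name, has taken for a name from the list of things; names that differ only in an ending like _2 or _b are one class to them, and where a whole thing is asked for, a point or a joint stands for the part that bears it (a point fixed in the world has none). Each returns a list of dicts, best first, with "score" (0 to 1); they miss things now and then, are a little off and sometimes report something else, mostly with a low value. They report only what shows in the picture. A call takes as long as a camera call.
- viewer.recognise(camera, thing): "pixel" ([column, row] in pixels, amid what is visible of it).
- viewer.regions_of(camera, thing): "mask" (400x640 bool, what is visible of it) and "pixel" ([column, row] in pixels, amid what is visible of it).
The state is a dict: "clock": time; "joints": joint angles; "qvel": joint speeds; "tau": joint torques, N m; "tcp_pos": TCP position; "tool_rot": TCP orientation; "wrist_force": force on the tool from outside, world axes, zero at the start; "moment": the same for the moment, N m; "opening": finger opening in m.
Only numpy, scipy, OpenCV 4.12 (cv2) and the standard library are available. Lean on these libraries where they do the work, as an engineer would, in place of code of your own. Each camera call takes 0.05 s, during which the arm holds its last target.

## Working session

There is one attempt and no reset: what is moved stays moved. The work goes in short steps, Python scripts to look and compute and a tool call to move; the robot and the scene stay as the last step left them, time stands still between calls to the robot, and variables do not carry over. Pictures are saved under pics/ and viewed, and the job is handed in when it is done.

Besides the shell and the picture viewer there is one more tool, called after ">>>" in YAML: its name, and indented under it one key for each argument. send_rows: Moves the arm, as the interface text tells. Its arguments: {"type":"object","properties":{"targets":{"type":"array"},"newtons":{"type":"number"}},"required":["targets"]}

```bash
mkdir -p pics; python3 - <<'E'
from station import sensors, viewer, ctrl
import cv2
print(sensors.get_state())
for n in("scene","top"):
    cv2.imwrite(f"pics/{n}0.png",viewer.capture(n)[:,:,::-1]); print(viewer.camera_info(n))
E
```

```text
{'clock': 0.0, 'joints': array([-69.5302462 ,  35.2884184 ,  -0.7210894 ,  81.63979694,
         0.46325826,  63.22033742,  -2.31478207]), 'qvel': array([-0.09702856,  0.14339959, -0.00611185, -0.10806613, -0.04144716,
       -0.06483957, -0.05386412]), 'tau': array([-1.45617756e-03, -4.58936691e+01,  2.09124531e-01, -1.65742797e+01,
       -6.09526830e-02,  2.06186803e-02,  2.59321541e-04]), 'tcp_pos': array([0.24308447, 0.60200561, 0.22549949]), 'tool_rot': array([[-9.27274410e-01,  3.74381268e-01, -9.13566320e-04],
       [ 3.74382380e-01,  9.27271375e-01, -2.37292221e-03],
       [-4.12537281e-05, -2.54237318e-03, -9.99996767e-01]]), 'wrist_force': array([-0.22029684,  0.57875233,  0.46311251]), 'moment': array([0.00740816, 0.05930661, 0.01971204]), 'opening': 0.09278653156348397}
{'K': array([[370.47367992,   0.        , 319.17357927],
       [  0.        , 370.47367992, 198.64421179],
       [  0.        ,   0.        ,   1.        ]]), 'k1': -0.029205983122055412, 'rvec': array([ 1.29636327,  1.97354011, -1.09420339]), 'tvec': array([ 0.21884206, -0.18706672,  1.66558178])}
{'K': array([[365.35243028,   0.        , 313.1271018 ],
       [  0.        , 365.35243028, 194.58114595],
       [  0.        ,   0.        ,   1.        ]]), 'k1': 0.0002146764480806281, 'rvec': array([ 2.12393445, -2.12502531,  0.21393181]), 'tvec': array([-0.00425773,  0.58243598,  1.08328728])}
```

View pics/scene0.png

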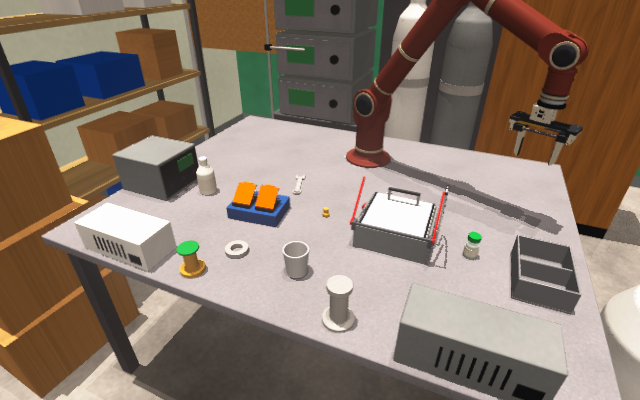

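View pics/top0.png

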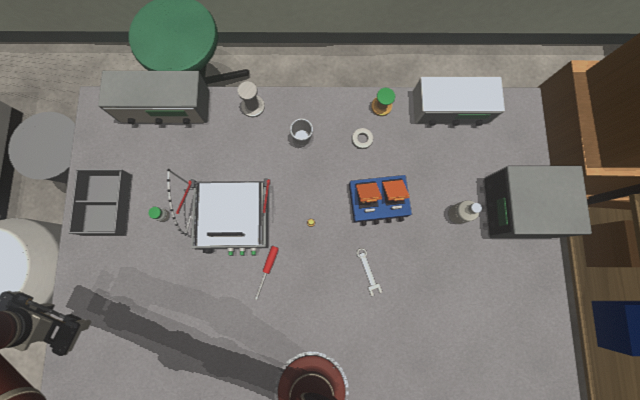

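The top view shows the enclosure at about (230,214), on the robot's left, and the blue box at (380,198), on its right. The fitting is at (311,222), the screwdriver at (267,270) and the wrench at (369,270). Next I'll get the regions and enlarged crops.

```bash
cat > h.py <<'E'
import numpy as np, cv2
from station import sensors, viewer, ctrl
CI={n:viewer.camera_info(n) for n in("scene","top")}
def proj(n,P):
    c=CI[n];P=np.atleast_2d(P).astype(float)
    return cv2.projectPoints(P,c["rvec"],c["tvec"],c["K"],np.array([c["k1"],0,0,0,0.]))[0][:,0]
def unproj(n,px,z):
    c=CI[n];R=cv2.Rodrigues(c["rvec"])[0];o=-R.T@c["tvec"].ravel()
    u=cv2.undistortPoints(np.array([[px]],float),c["K"],np.array([c["k1"],0,0,0,0.]))[0,0]
    d=R.T@np.array([u[0],u[1],1]);return o+d*(z-o[2])/d[2]
E
python3 - <<'E'
from h import *
ims={}
for n in("scene","top"):
    ims[n]=viewer.capture(n)
    for t in "instrument flap flap_handle pointer pointer_tip termbox cover0 cover1 cover0_edge cover1_edge screwdriver wrench fitting vial flask beaker flange".split():
        r=viewer.regions_of(n,t)
        for d in r[:2]:
            m=d["mask"];np.save(f"pics/m_{n}_{t}_{r.index(d) if 0 else [id(x) for x in r].index(id(d))}.npy",m)
            ys,xs=np.nonzero(m);print(n,t,round(d["score"],2),np.round(d["pixel"],1),m.sum(),(xs.min(),xs.max(),ys.min(),ys.max()) if len(xs) else '')
for n,b,k in(("top",(150,160,290,270),5),("top",(340,165,420,230),8),("scene",(340,165,460,265),6),("scene",(215,170,305,230),8)):
    x0,y0,x1,y1=b
    cv2.imwrite(f"pics/c_{n}_{x0}.png",cv2.resize(ims[n][y0:y1,x0:x1,::-1],None,fx=k,fy=k,interpolation=cv2.INTER_CUBIC))
E
```

```text
scene instrument 0.71 [398.6 227.1] 4801 (np.int64(351), np.int64(446), np.int64(188), np.int64(262))
scene flap 0.6 [399.5 212. ] 2311 (np.int64(360), np.int64(434), np.int64(187), np.int64(237))
scene pointer 0.96 [378.9 225.8] 243 (np.int64(351), np.int64(442), np.int64(178), np.int64(242))
scene pointer 0.65 [256.5 204.2] 2004 (np.int64(227), np.int64(289), np.int64(182), np.int64(226))
scene pointer_tip 0.75 [357.1 202.2] 171 (np.int64(350), np.int64(443), np.int64(180), np.int64(239))
scene termbox 0.8 [260.1 206.7] 1995 (np.int64(227), np.int64(289), np.int64(182), np.int64(226))
scene cover0 0.79 [266.5 199.1] 381 (np.int64(256), np.int64(277), np.int64(185), np.int64(207))
scene cover0 0.58 [245.4 194.4] 431 (np.int64(233), np.int64(256), np.int64(181), np.int64(204))
scene cover1 0.79 [266.5 199.1] 381 (np.int64(256), np.int64(277), np.int64(185), np.int64(207))
scene cover1 0.58 [245.4 194.4] 431 (np.int64(233), np.int64(256), np.int64(181), np.int64(204))
scene cover0_edge 0.61 [397.  223.4] 4892 (np.int64(351), np.int64(448), np.int64(186), np.int64(263))
scene cover1_ed
[... 2468 characters left out ...]
np.int64(372), np.int64(128), np.int64(147))
top fitting 0.59 [312.6 222.5] 47 (np.int64(308), np.int64(314), np.int64(219), np.int64(226))
top vial 0.65 [156.8 215.3] 244 (np.int64(149), np.int64(169), np.int64(207), np.int64(221))
top vial 0.5 [313.  220.5] 33 (np.int64(308), np.int64(313), np.int64(219), np.int64(225))
top flask 0.66 [464.7 213.9] 589 (np.int64(449), np.int64(481), np.int64(200), np.int64(224))
top flask 0.16 [264.7 189.9] 98 (np.int64(180), np.int64(270), np.int64(180), np.int64(206))
top beaker 0.87 [299.6 130.8] 444 (np.int64(291), np.int64(312), np.int64(119), np.int64(144))
top flange 0.84 [358.  131.3] 289 (np.int64(352), np.int64(373), np.int64(127), np.int64(148))
```

View pics/c_top_150.png

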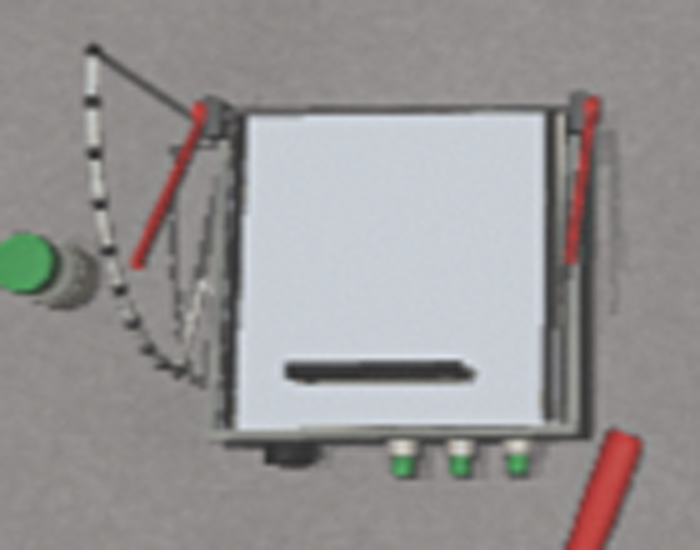

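View pics/c_top_340.png

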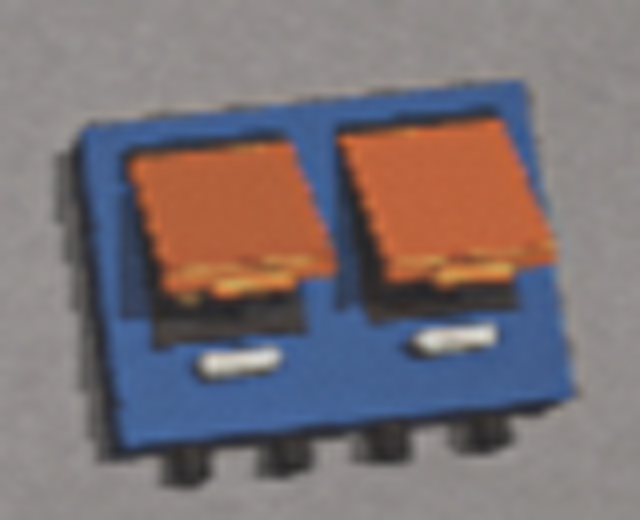

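View pics/c_scene_340.png

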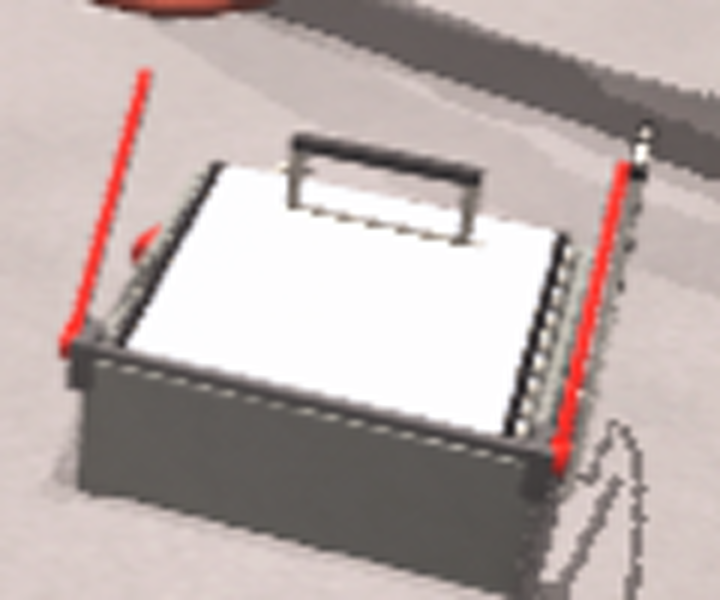

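View pics/c_scene_215.png

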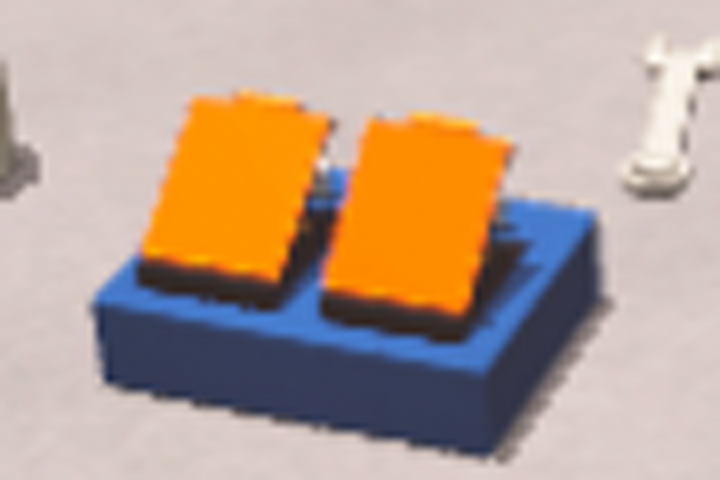

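```bash
cat > fit.py <<'E'
from h import *
from scipy.optimize import least_squares
C={'tt':("top",340,165,8),'st':("scene",215,170,8),'ti':("top",150,160,5),'si':("scene",340,165,6)}
def full(c,p):
    n,x0,y0,k=C[c];return n,(np.array(p)+.5)/k-.5+[x0,y0]
def R(y):
    return np.array([[np.cos(y),-np.sin(y),0],[np.sin(y),np.cos(y),0],[0,0,1]])
def run(obs,f,x0,names):
    def res(q):
        o=[]
        for key,c,p in obs:
            n,px=full(c,p);o.append(proj(n,f(q,key))[0]-px)
        return np.array(o).ravel()
    s=least_squares(res,x0,loss='soft_l1',f_scale=.7)
    print(dict(zip(names,np.round(s.x,4))))
    for (key,c,p),r in zip(obs,res(s.x).reshape(-1,2)):print('  ',key,c,np.round(r,2))
    return s.x
def fb(q,k):
    x,y,w,a0,a1=q
    if isinstance(k[0],str):
        s=1 if k[0]=='0' else -1;a=a0 if s>0 else a1
        d,v,t=k[1:]  # dist from hinge, lateral, height offset
        L=np.array([45-d*np.cos(a)+t*np.sin(a)*1,42*s+v,56.5+d*np.sin(a)+t*np.cos(a)])
    else:L=np.array(k)
    return R(w)@(L/1000)+[x,y,0]
ob=[((65,90,45),'tt',(82,125)),((65,-90,45),'tt',(525,82)),((-65,-90,45),'tt',(575,398)),((-65,90,45),'tt',(122,445)),
((-65,90,45),'st',(600,210)),((65,90,45),'st',(490,370)),((65,-90,45),'st',(95,303)),((65,-90,0),'st',(107,382)),((65,90,0),'st',(492,455)),
(('0',75,32,2.5),'tt',(165,287)),(('0',75,-32,2.5),'tt',(333,270)),(('1',75,32,2.5),'tt',(388,277)),(('1',75,-32,2.5),'tt',(553,258)),
(('0',75,32,2.5),'st',(512,148)),(('0',75,-32,2.5),'st',(365,122)),(('1',75,32,2.5),'st',(330,122)),(('1',75,-32,2.5),'st',(195,98)),
(('0',0,32,2.5),'st',(470,312)),(('0',0,-32,2.5),'st',(325,288)),(('1',0,32,2.5),'st',(280,278)),(('1',0,-32,2.5),'st',(140,256))]
def fi(q,k):
    x,y,w,a=q
    if k[0]=='p':L=np.array([95-k[1]*np.cos(a),k[2],85+k[1]*np.sin(a)])
    else:L=np.array(k)
    return R(w)@(L/1000)+[x,y,0]
oi=[((-65,50,129),'ti',(285,371)),((-65,-50,129),'ti',(475,373)),((-65,50,129),'si',(480,178)),((-65,-50,129),'si',(297,140)),
((-95,100,89),'ti',(235,430)),((-95,-100,89),'ti',(548,426)),((-95,-100,89),'si',(222,165)),((-95,100,89),'si',(562,235)),
((-100,110,80),'ti',(210,437)),((-100,-110,80),'ti',(590,437)),((100,-110,0),'si',(80,490)),((100,110,0),'si',(520,597)),
(('p',0,118),'ti',(200,108)),(('p',145,118),'ti',(138,265)),(('p',0,-118),'ti',(593,103)),(('p',145,-118),'ti',(571,262)),
(('p',0,118),'si',(560,465)),(('p',145,118),'si',(625,165)),(('p',0,-118),'si',(70,345)),(('p',145,-118),'si',(145,72))]
if __name__=="__main__":
    qb=run(ob,fb,[.5,-.2,0,.6,.6],['x','y','yaw','a0','a1'])
    qi=run(oi,fi,[.5,.25,0,.8],['x','y','yaw','a'])
    np.save('qb.npy',qb);np.save('qi.npy',qi)
    print('handle',fi(qi,(-65,0,129)),'tip',fi(qi,('p',145,118)),fi(qi,('p',145,-118)))
    for n,px,z in(('fitting',(312,222),.015),('vial',(155,214),.07),('screw',(267,258),.01),('wrench',(369,273),.003),('flask',(475,208),.13),('flange',(362,138),.01),('beaker',(301,131),.07)):print(n,unproj('top',px,z).round(3))
E
python3 fit.py
```

```text
{'x': np.float64(0.5754), 'y': np.float64(-0.2161), 'yaw': np.float64(0.1114), 'a0': np.float64(0.6708), 'a1': np.float64(0.5848)}
   (65, 90, 45) tt [-0.57  0.39]
   (65, -90, 45) tt [-0.06 -0.31]
   (-65, -90, 45) tt [0.35 0.36]
   (-65, 90, 45) tt [-0.09  0.88]
   (-65, 90, 45) st [ 0.24 -0.03]
   (65, 90, 45) st [-0.42  0.18]
   (65, -90, 45) st [-0.89 -0.45]
   (65, -90, 0) st [-0.62  0.72]
   (65, 90, 0) st [0.19 0.84]
   ('0', 75, 32, 2.5) tt [-0.09  0.06]
   ('0', 75, -32, 2.5) tt [ 0.16 -0.16]
   ('1', 75, 32, 2.5) tt [-0.25 -0.16]
   ('1', 75, -32, 2.5) tt [ 0.2  -0.11]
   ('0', 75, 32, 2.5) st [ 0.27 -0.5 ]
   ('0', 75, -32, 2.5) st [ 0.94 -0.07]
   ('1', 75, 32, 2.5) st [ 0.52 -0.18]
   ('1', 75, -32, 2.5) st [0.37 0.11]
   ('0', 0, 32, 2.5) st [-0.54  0.11]
   ('0', 0, -32, 2.5) st [-0.37 -0.04]
   ('1', 0, 32, 2.5) st [-0.24  0.19]
   ('1', 0, -32, 2.5) st [-0.05 -0.1 ]
{'x': np.float64(0.5202), 'y': np.float64(0.2493), 'yaw': np.float64(0.0173), 'a': np.float64(0.7446)}
   (-65, 50, 129) ti [0.53 0.01]
   (-65, -50, 129) ti [-2.29 -1.02]
   (-65, 50, 129) si [0.53 0.22
[... 211 characters left out ...]
4]
   (-100, -110, 80) ti [-2.24 -0.92]
   (100, -110, 0) si [-0.66 -0.27]
   (100, 110, 0) si [-1.2   0.37]
   ('p', 0, 118) ti [1.06 1.65]
   ('p', 145, 118) ti [0.15 0.36]
   ('p', 0, -118) ti [-0.01  1.4 ]
   ('p', 145, -118) ti [ 0.17 -0.53]
   ('p', 0, 118) si [ 0.07 -1.22]
   ('p', 145, 118) si [ 0.08 -0.14]
   ('p', 0, -118) si [ 0.33 -0.17]
   ('p', 145, -118) si [0.28 0.13]
handle [0.45517366 0.24820318 0.129     ] tip [0.50649541 0.36710915 0.18326205] [0.51057957 0.13114449 0.18326205]
fitting [ 0.501 -0.001  0.015]
vial [0.519 0.476 0.07 ]
screw [0.389 0.14  0.01 ]
wrench [ 0.342 -0.18   0.003]
flask [ 0.529 -0.474  0.13 ]
flange [ 0.785 -0.169  0.01 ]
beaker [0.786 0.034 0.07 ]
```

```bash
cat > to.py <<'E'
import sys
from fit import *
from scipy.spatial.transform import Rotation as Ro
qb=np.load('qb.npy');qi=np.load('qi.npy')
def down(yaw):  # tool y at yaw(rad)
    y=np.array([np.cos(yaw),np.sin(yaw),0]);z=np.array([0,0,-1.]);return np.c_[np.cross(y,z),y,z]
def rel(p,yaw,st=None):
    st=st or sensors.get_state();T=st['tool_rot']
    d=T.T@(np.array(p)-st['tcp_pos'])*1000
    r=Ro.from_matrix(T.T@down(yaw)).as_rotvec()
    print('shift',d.round(1),'turn',r.round(4),'norm rows',np.linalg.norm(d)/50,np.linalg.norm(r)/.15)
def cov(s,d):return fb(list(qb[:3])+[0,0],(s,d,0,2.5))
E
python3 - <<'E'
from to import *
p0,p1=cov('0',58),cov('1',58);print(p0,p1,'yaw',np.degrees(qb[2]))
rel([.50,.22,.35],np.radians(0))
y=qb[2]-np.pi/2
rel([p0[0],p0[1],.20],y)
E
```

```text
[ 0.55776746 -0.17578792  0.059     ] [ 0.56710361 -0.25926748  0.059     ] yaw 6.381303085170691
shift [-381.3 -258.8 -123.4] turn [-0.     -0.      1.1871] norm rows 9.540399455945703 7.913890183197454
shift [-583.  -604.2   26.6] turn [-1.0000e-04 -0.0000e+00  2.6465e+00] norm rows 16.800283282173776 17.643367362348396
```

>>> send_rows:
  targets: [0, 0, -50, 0, 0, 0, 0, 0, 0, -100, 0, 0, 0, 0, 0, 0, -130, 0, 0, 0, 0]
  newtons: 20

```text
clock: 2.2
tcp_pos: [0.2437, 0.6037, 0.3612]
tool_rot: [[-0.927, 0.374, 0.002], [0.374, 0.927, 0.006], [0.0, 0.006, -1.0]]
wrist_force: [-0.0, 0.6, 0.6]
opening: 0.0738
```

```bash
python3 - <<'E'
from to import *
p0,p1=cov('0',58),cov('1',58)
rel([.50,.22,.35],np.radians(0))
y=qb[2]-np.pi/2
rel([p0[0],p0[1],.20],y)
E
```

```text
shift [-381.3 -259.9    9.5] turn [ 0.0053 -0.0039  1.1869] norm rows 9.23043505772689 7.913044847520338
shift [-583.1 -606.1  157.3] turn [ 1.7000e-03 -8.3000e-03  2.6464e+00] norm rows 17.113188664345653 17.64244312336371
```

>>> send_rows:
  targets: [-381, -260, 0, 0, 0, 1.187, 0, -381, -260, 0, 0, 0, 1.187, 0, -381, -260, 0, 0, 0, 1.187, 0, -381, -260, 0, 0, 0, 1.187, 0, -381, -260, 0, 0, 0, 1.187, 0, -381, -260, 0, 0, 0, 1.187, 0, -381, -260, 0, 0, 0, 1.187, 0, -381, -260, 0, 0, 0, 1.187, 0, -381, -260, 0, 0, 0, 1.187, 0, -381, -260, 0, 0, 0, 1.187, 0]

```text
clock: 3.2
tcp_pos: [0.5025, 0.2115, 0.3573]
tool_rot: [[0.012, 1.0, 0.003], [1.0, -0.012, -0.004], [-0.004, 0.003, -1.0]]
wrist_force: [0.2, -0.0, -0.2]
opening: 0.0006
```

```bash
python3 - <<'E'
from to import *
p0,p1=cov('0',58),cov('1',58)
y=qb[2]-np.pi/2
rel([p0[0],p0[1],.25],y)
E
```

```text
shift [-386.2   59.4  109. ] turn [5.4000e-03 1.1000e-03 1.4478e+00] norm rows 8.112209720506764 9.65239866872703
```

>>> send_rows:
  targets: [-386, 59, 108, 0.005, 0, 1.448, 0, -386, 59, 108, 0.005, 0, 1.448, 0, -386, 59, 108, 0.005, 0, 1.448, 0, -386, 59, 108, 0.005, 0, 1.448, 0, -386, 59, 108, 0.005, 0, 1.448, 0, -386, 59, 108, 0.005, 0, 1.448, 0, -386, 59, 108, 0.005, 0, 1.448, 0, -386, 59, 108, 0.005, 0, 1.448, 0, -386, 59, 108, 0.005, 0, 1.448, 0, -386, 59, 108, 0.005, 0, 1.448, 0]

```text
clock: 4.2
tcp_pos: [0.5578, -0.1693, 0.2479]
tool_rot: [[0.994, 0.114, -0.005], [0.114, -0.994, 0.002], [-0.005, -0.003, -1.0]]
wrist_force: [-0.2, 0.0, -0.2]
opening: 0.0003
```

```bash
python3 - <<'E'
from to import *
p0,p1=cov('0',58),cov('1',58)
y=qb[2]-np.pi/2
rel([p0[0],p0[1],.067],y)
cv2.imwrite('pics/t2.png',viewer.capture('top')[100:300,250:500,::-1].repeat(3,0).repeat(3,1))
cv2.imwrite('pics/s2.png',viewer.capture('scene')[100:260,180:400,::-1].repeat(3,0).repeat(3,1))
E
```

```text
shift [  0.    7.  180.9] turn [-0.0028  0.0045  0.0025] norm rows 3.6202779828431146 0.03920930550620347
```

View pics/s2.png

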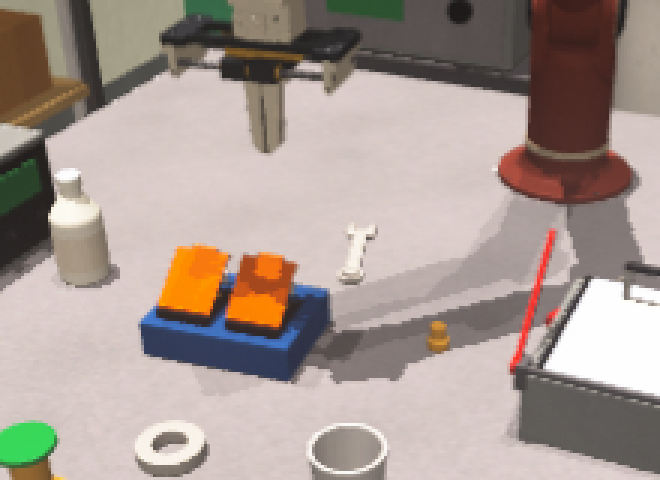

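The view from behind shows the closed fingers above the +y cover (about (265,150) in the crop) and both covers open. I'll come down on cover0.

>>> send_rows:
  targets: [0, 7, 40, -0.003, 0.004, 0.002, 0, 0, 7, 80, -0.003, 0.004, 0.002, 0, 0, 7, 110, -0.003, 0.004, 0.002, 0, 0, 7, 120, -0.003, 0.004, 0.002, 0, 0, 7, 130, -0.003, 0.004, 0.002, 0, 0, 7, 140, -0.003, 0.004, 0.002, 0, 0, 7, 150, -0.003, 0.004, 0.002, 0, 0, 7, 158, -0.003, 0.004, 0.002, 0, 0, 7, 164, -0.003, 0.004, 0.002, 0, 0, 7, 168, -0.003, 0.004, 0.002, 0]

```text
clock: 5.3
tcp_pos: [0.5586, -0.1735, 0.0803]
tool_rot: [[0.993, 0.121, 0.001], [0.121, -0.993, 0.0], [0.001, -0.0, -1.0]]
wrist_force: [-0.6, -0.5, 1.2]
opening: 0.0009
```

```bash
python3 - <<'E'
from to import *
p0,p1=cov('0',58),cov('1',58)
y=qb[2]-np.pi/2
rel([p0[0],p0[1],.067],y);print(sensors.get_state()['wrist_force'])
E
```

```text
shift [-1.1  2.1 13.3] turn [-0.0004 -0.001   0.0095] norm rows 0.2708465081805689 0.06349097017516303
[-0.62322988 -0.49152615  1.17301184]
```

>>> send_rows:
  targets: [0, 0, 3, 0, 0, 0, 0, 0, 0, 5, 0, 0, 0, 0, 0, 0, 7, 0, 0, 0, 0, 0, 0, 9, 0, 0, 0, 0, 0, 0, 11, 0, 0, 0, 0, 0, 0, 12, 0, 0, 0, 0, 0, 0, 13, 0, 0, 0, 0, 0, 0, 14, 0, 0, 0, 0]

```text
clock: 6.1
tcp_pos: [0.5591, -0.1735, 0.0671]
tool_rot: [[0.993, 0.121, 0.002], [0.121, -0.993, 0.001], [0.002, -0.0, -1.0]]
wrist_force: [-0.7, 1.4, 8.2]
opening: 0.0007
```

>>> send_rows:
  targets: [0, 0, 1, 0, 0, 0, 0, 0, 0, 2, 0, 0, 0, 0, 0, 0, 2, 0, 0, 0, 0]

```text
clock: 6.4
tcp_pos: [0.5591, -0.1735, 0.0668]
tool_rot: [[0.993, 0.121, 0.003], [0.121, -0.993, 0.002], [0.003, -0.001, -1.0]]
wrist_force: [-3.5, 1.7, 13.4]
opening: 0.0002
```

>>> send_rows:
  targets: [0, 0, -20, 0, 0, 0, 0, 0, 0, -50, 0, 0, 0, 0, 0, 0, -80, 0, 0, 0, 0, 0, 0, -80, 0, 0, 0, 0]

```text
clock: 6.8
tcp_pos: [0.5612, -0.1751, 0.1485]
tool_rot: [[0.993, 0.121, 0.009], [0.121, -0.993, -0.003], [0.009, 0.004, -1.0]]
wrist_force: [1.2, -0.9, 0.0]
opening: 0.0002
```

```bash
python3 - <<'E'
from to import *
p0,p1=cov('0',58),cov('1',58)
y=qb[2]-np.pi/2
rel([p1[0],p1[1],.067],y);print(sensors.get_state()['wrist_force'])
cv2.imwrite('pics/s3.png',viewer.capture('scene')[120:250,190:330,::-1].repeat(5,0).repeat(4,1))
E
```

```text
shift [-5.  83.9 81.8] turn [ 0.0038 -0.0088  0.0096] norm rows 2.346343554998285 0.09058099147560629
[ 1.23671799 -0.85989404  0.02577034]
```

View pics/s3.png

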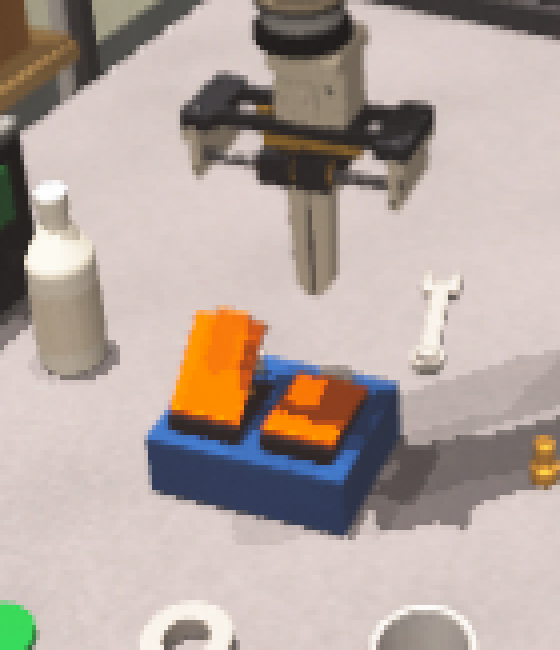

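The +y cover lies flat ((315,420) in the crop) and the −y cover is still raised. I'll press cover1 next.

>>> send_rows:
  targets: [-4, 42, 0, 0.003, -0.006, 0.008, 0, -4, 84, 0, 0.003, -0.006, 0.008, 0, -4, 84, 20, 0.003, -0.006, 0.008, 0, -4, 84, 30, 0.003, -0.006, 0.008, 0, -4, 84, 40, 0.003, -0.006, 0.008, 0, -4, 84, 50, 0.003, -0.006, 0.008, 0, -4, 84, 58, 0.003, -0.006, 0.008, 0, -4, 84, 64, 0.003, -0.006, 0.008, 0, -4, 84, 68, 0.003, -0.006, 0.008, 0, -4, 84, 71, 0.003, -0.006, 0.008, 0]

```text
clock: 7.85
tcp_pos: [0.5642, -0.2566, 0.0746]
tool_rot: [[0.994, 0.113, -0.006], [0.113, -0.994, 0.005], [-0.006, -0.005, -1.0]]
wrist_force: [-3.5, 1.6, 5.5]
opening: 0.0006
```

>>> send_rows:
  targets: [0, 1, 2, 0, 0, 0, 0, 0, 1, 4, 0, 0, 0, 0, 0, 1, 6, 0, 0, 0, 0, 0, 1, 8, 0, 0, 0, 0, 0, 1, 9, 0, 0, 0, 0, 0, 1, 10, 0, 0, 0, 0, 0, 1, 11, 0, 0, 0, 0, 0, 1, 11, 0, 0, 0, 0]

```text
clock: 8.65
tcp_pos: [0.5654, -0.2587, 0.0664]
tool_rot: [[0.994, 0.113, -0.003], [0.113, -0.994, 0.004], [-0.002, -0.004, -1.0]]
wrist_force: [-5.8, 4.4, 19.8]
opening: 0.0006
```

>>> send_rows:
  targets: [0, 0, -20, 0, 0, 0, 0, 0, 0, -60, 0, 0, 0, 0, 0, 0, -110, 0, 0, 0, 0, 0, 0, -160, 0, 0, 0, 0, 0, 0, -210, 0, 0, 0, 0, 0, 0, -260, 0, 0, 0, 0, 0, 0, -280, 0, 0, 0, 0]

```text
clock: 9.35
tcp_pos: [0.5677, -0.261, 0.3483]
tool_rot: [[0.994, 0.113, 0.003], [0.113, -0.994, -0.003], [0.003, 0.003, -1.0]]
wrist_force: [0.0, -1.6, -0.4]
opening: 0.0003
```

```bash
python3 - <<'E'
from to import *
cv2.imwrite('pics/s4.png',viewer.capture('scene')[160:240,200:310,::-1].repeat(6,0).repeat(6,1))
H=fi(qi,(-65,0,129));print(H,np.degrees(qi[2]))
rel([H[0],H[1],.33],qi[2])
E
```

```text
[0.45517366 0.24820318 0.129     ] 0.9915950023827828
shift [ -55.  -519.2   17.1] turn [ 7.4000e-03 -1.0000e-03 -1.4751e+00] norm rows 10.448042754097937 9.833874800696384
```

View pics/s4.png

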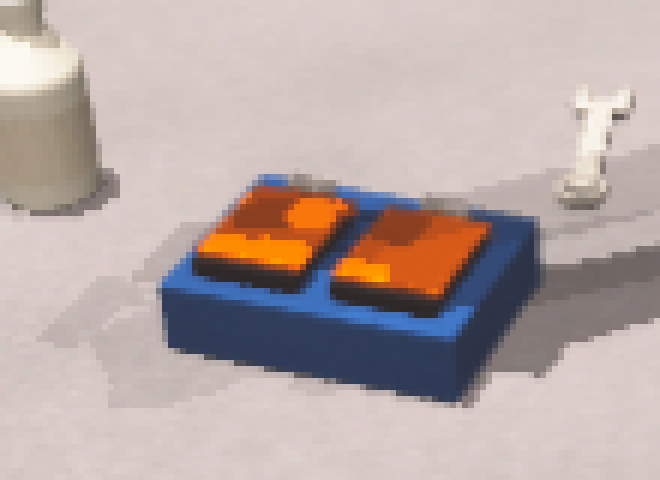

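Both covers lie flat, with the catches showing in front of their edges. I'll move to above the handle.

>>> send_rows:
  targets: [-55, -519, 5, 0.007, 0, -1.475, 0.6, -55, -519, 5, 0.007, 0, -1.475, 0.6, -55, -519, 5, 0.007, 0, -1.475, 0.6, -55, -519, 5, 0.007, 0, -1.475, 0.6, -55, -519, 5, 0.007, 0, -1.475, 0.6, -55, -519, 5, 0.007, 0, -1.475, 0.6, -55, -519, 5, 0.007, 0, -1.475, 0.6, -55, -519, 5, 0.007, 0, -1.475, 0.6, -55, -519, 5, 0.007, 0, -1.475, 0.6, -55, -519, 5, 0.007, 0, -1.475, 0.6]

```text
clock: 10.4
tcp_pos: [0.4571, 0.231, 0.339]
tool_rot: [[-0.023, 1.0, -0.01], [1.0, 0.023, 0.007], [0.007, -0.01, -1.0]]
wrist_force: [0.3, -0.8, 0.6]
opening: 0.0553
```

>>> send_rows:
  targets: [0, 0, 0, 0, 0, 0, 0.6, 0, 0, 0, 0, 0, 0, 0.6]

```text
clock: 10.6
tcp_pos: [0.4574, 0.2301, 0.3386]
tool_rot: [[-0.02, 1.0, -0.011], [1.0, 0.02, 0.006], [0.006, -0.011, -1.0]]
wrist_force: [0.3, -0.7, -0.2]
opening: 0.0557
```

```bash
python3 - <<'E'
from to import *
H=fi(qi,(-65,0,129))
rel([H[0],H[1],.118],qi[2]);s=sensors.get_state();print(s['opening'],s['tcp_pos'],s['joints'])
cv2.imwrite('pics/t5.png',viewer.capture('top')[150:290,150:300,::-1].repeat(4,0).repeat(4,1))
cv2.imwrite('pics/s5.png',viewer.capture('scene')[100:265,330:480,::-1].repeat(3,0).repeat(3,1))
E
```

```text
shift [ 16.8   0.6 220.7] turn [-0.0113 -0.0061  0.0024] norm rows 4.427358427183434 0.08729864363987294
0.055677328034111656 [0.45738477 0.23007249 0.33861311] [-43.10967003  18.10383473  20.00758459  93.5487893   -7.11180321
  69.98025168 -20.3945721 ]
```

View pics/t5.png

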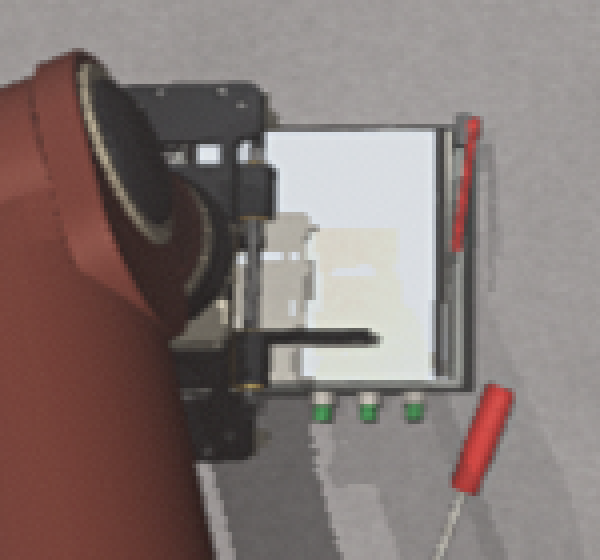

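View pics/s5.png

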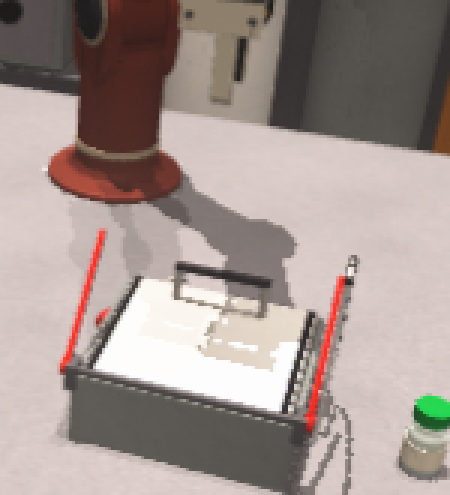

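The fingers are above the handle, which shows from behind at (220,270) in the crop. The pads are open around the bar's line, so I'll lower them.

>>> send_rows:
  targets: [16, 0, 40, -0.011, -0.006, 0.002, 0.6, 16, 0, 80, -0.011, -0.006, 0.002, 0.6, 16, 0, 120, -0.011, -0.006, 0.002, 0.6, 16, 0, 150, -0.011, -0.006, 0.002, 0.6, 16, 0, 160, -0.011, -0.006, 0.002, 0.6, 16, 0, 160, -0.011, -0.006, 0.002, 0.6]

```text
clock: 11.3
tcp_pos: [0.4562, 0.2444, 0.1791]
tool_rot: [[-0.012, 1.0, -0.001], [1.0, 0.012, -0.001], [-0.001, -0.001, -1.0]]
wrist_force: [-0.2, 1.5, 0.2]
opening: 0.0557
```

```bash
python3 - <<'E'
from to import *
H=fi(qi,(-65,0,129))
rel([H[0],H[1],.118],qi[2]);s=sensors.get_state();print(s['opening'],s['tcp_pos'],s['wrist_force'])
cv2.imwrite('pics/s6.png',viewer.capture('scene')[100:265,330:480,::-1].repeat(3,0).repeat(3,1))
E
```

```text
shift [ 3.8 -0.9 61.1] turn [-0.0009  0.0008 -0.0052] norm rows 1.2236699883430737 0.03577682604707626
0.05565960913938003 [0.45617564 0.24442563 0.17905855] [-0.17982279  1.4989781   0.22946526]
```

View pics/s6.png

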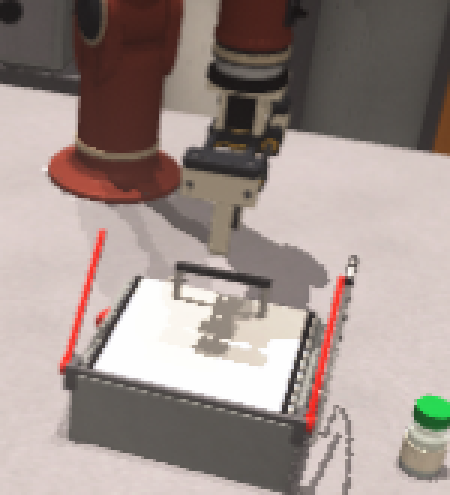

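>>> send_rows:
  targets: [3, 0, 20, 0, 0, -0.005, 0.6, 3, 0, 40, 0, 0, -0.005, 0.6, 3, 0, 55, 0, 0, -0.005, 0.6, 3, 0, 61, 0, 0, -0.005, 0.6, 3, 0, 61, 0, 0, -0.005, 0.6]

```text
clock: 11.85
tcp_pos: [0.4569, 0.2492, 0.1197]
tool_rot: [[-0.019, 1.0, 0.002], [1.0, 0.019, 0.002], [0.002, 0.002, -1.0]]
wrist_force: [-0.2, -0.5, -0.2]
opening: 0.0558
```

```bash
python3 - <<'E'
from to import *
H=fi(qi,(-65,0,129))
rel([H[0],H[1],.118],qi[2]);s=sensors.get_state();print(s['opening'],s['tcp_pos'],s['wrist_force'])
im=viewer.capture('scene');cv2.imwrite('pics/s7.png',im[150:220,370:450,::-1].repeat(7,0).repeat(7,1))
E
```

```text
shift [-1.  -1.8  1.7] turn [ 0.0024 -0.0019  0.0021] norm rows 0.05344119199848541 0.02456873137440245
0.05584614518570272 [0.45694073 0.24924343 0.11971326] [-0.21242738 -0.53117315 -0.23724738]
```

View pics/s7.png

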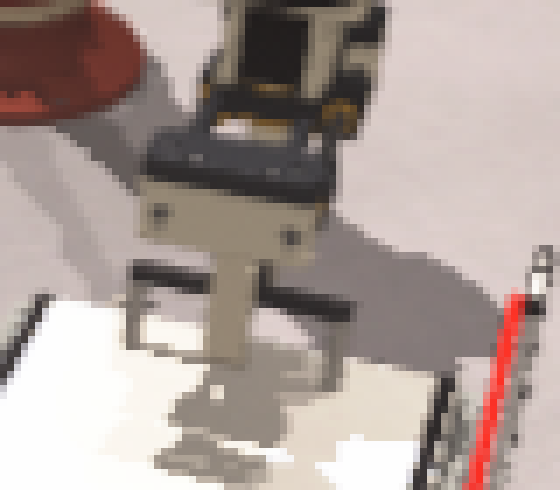

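The near finger is in front of the bar and the bar runs between the fingers (the handle spans (130,270)–(350,310) in the crop). Closing now.

>>> send_rows:
  targets: [0, -2, 1, 0, 0, 0, 0.3, 0, -2, 1, 0, 0, 0, 0, 0, -2, 1, 0, 0, 0, 0, 0, -2, 1, 0, 0, 0, 0, 0, -2, 1, 0, 0, 0, 0, 0, -2, 1, 0, 0, 0, 0, 0, -2, 1, 0, 0, 0, 0]
  newtons: 20

```text
clock: 12.6
tcp_pos: [0.453, 0.2491, 0.1178]
tool_rot: [[-0.02, 1.0, -0.002], [1.0, 0.02, 0.001], [0.001, -0.002, -1.0]]
wrist_force: [-2.2, -0.7, 2.5]
opening: 0.0092
```

```bash
python3 - <<'E'
from to import *
s=sensors.get_state();print(s['opening'],s['tcp_pos'],s['wrist_force'])
# arc path relative to shut, in enclosure frame -> tool shift (tool y = encl x, tool z = down, tool x = encl y)
for a in [.1,.2,.3,.4,.5,.6,.7,qi[3]]:
    print(round(a,3),np.round([-160*np.cos(a)+44*np.sin(a)+160, 160*np.sin(a)+44*np.cos(a)-44],1))
E
```

```text
0.009150412988713183 [0.45295463 0.24913241 0.11780877] [-2.20629083 -0.6537546   2.45426503]
0.1 [ 5.2 15.8]
0.2 [11.9 30.9]
0.3 [20.1 45.3]
0.4 [29.8 58.8]
0.5 [40.7 71.3]
0.6 [52.8 82.7]
0.7 [66.  92.7]
0.745 [72.2 96.8]
```

>>> send_rows:
  targets: [0, 2.5, -8, 0, 0, 0, 0, 0, 5, -16, 0, 0, 0, 0, 0, 8.5, -23, 0, 0, 0, 0, 0, 12, -31, 0, 0, 0, 0, 0, 16, -38, 0, 0, 0, 0, 0, 20, -45, 0, 0, 0, 0, 0, 25, -52, 0, 0, 0, 0, 0, 30, -59, 0, 0, 0, 0, 0, 30, -59, 0, 0, 0, 0]

```text
clock: 13.5
tcp_pos: [0.4826, 0.2496, 0.1783]
tool_rot: [[-0.02, 1.0, -0.003], [1.0, 0.02, 0.001], [0.001, -0.003, -1.0]]
wrist_force: [-7.2, 0.6, 2.4]
opening: 0.0091
```

```bash
python3 - <<'E'
from to import *
s=sensors.get_state();print(s['opening'],s['tcp_pos'],s['wrist_force'],s['joints'])
im=viewer.capture('scene');cv2.imwrite('pics/s8.png',im[130:260,340:470,::-1].repeat(4,0).repeat(4,1))
E
```

```text
0.009108742947072573 [0.48262023 0.2495538  0.17825398] [-7.18382646  0.56277955  2.39827836] [-40.83378057  29.72501701  17.05123047 103.26471543 -11.33255299
  48.7857619  -17.24040206]
```

View pics/s8.png

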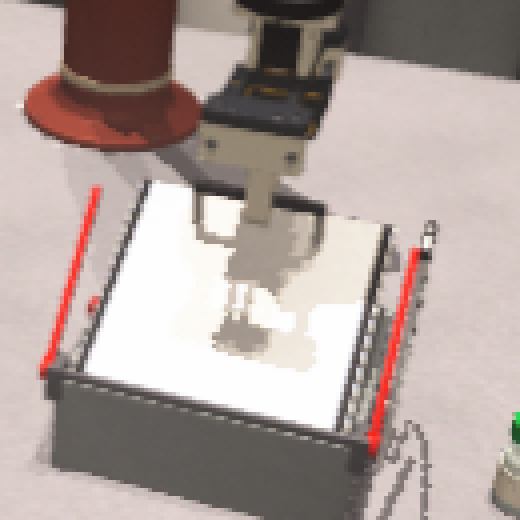

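The flap is up about 0.4 rad in the gripper. I'll carry on along the arc.

>>> send_rows:
  targets: [0, 5, -6, 0, 0, 0, 0, 0, 10, -12, 0, 0, 0, 0, 0, 16, -18, 0, 0, 0, 0, 0, 22, -24, 0, 0, 0, 0, 0, 28, -29, 0, 0, 0, 0, 0, 35, -34, 0, 0, 0, 0, 0, 41, -38, 0, 0, 0, 0, 0, 41, -38, 0, 0, 0, 0, 0, 41, -38, 0, 0, 0, 0]

```text
clock: 14.45
tcp_pos: [0.5247, 0.2502, 0.2172]
tool_rot: [[-0.02, 1.0, 0.0], [1.0, 0.02, 0.002], [0.002, 0.0, -1.0]]
wrist_force: [-6.8, -1.5, 6.0]
opening: 0.0091
```

```bash
python3 - <<'E'
from to import *
s=sensors.get_state();print(s['opening'],s['tcp_pos'],s['wrist_force'])
p=s['tcp_pos']-s['tool_rot'][:,2]*.011
hx=fi(qi,(95,0,85));v=p-hx;r=-(v[:2]@[np.cos(qi[2]),np.sin(qi[2])]);print('flap angle from grasp',np.arctan2(v[2],r)-np.arctan2(44,160),'radius',np.hypot(r,v[2]),'pointer',qi[3])
im=viewer.capture('scene');np.save('pics/s9.npy',im);cv2.imwrite('pics/s9.png',im[150:260,340:460,::-1].repeat(5,0).repeat(5,1))
im=viewer.capture('top');cv2.imwrite('pics/t9.png',im[150:290,150:300,::-1].repeat(4,0).repeat(4,1))
E
```

```text
0.009089042185661918 [0.52474681 0.25020239 0.21721512] [-6.79487413 -1.49854366  6.01892717]
flap angle from grasp 0.7393312860629648 radius 0.1693640635305547 pointer 0.744588601474161
```

View pics/s9.png

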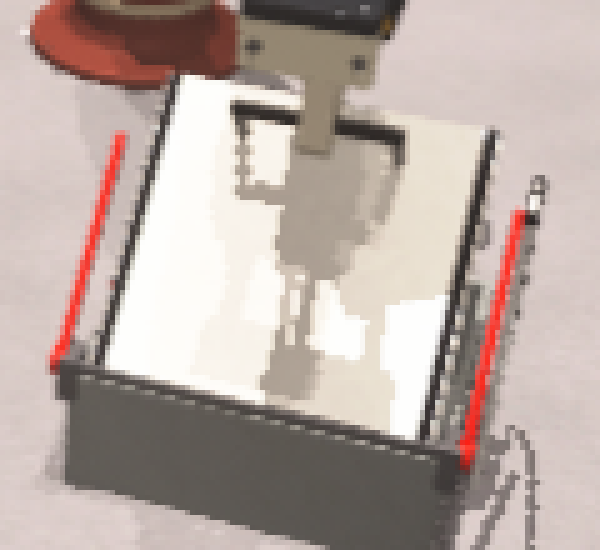

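View pics/t9.png

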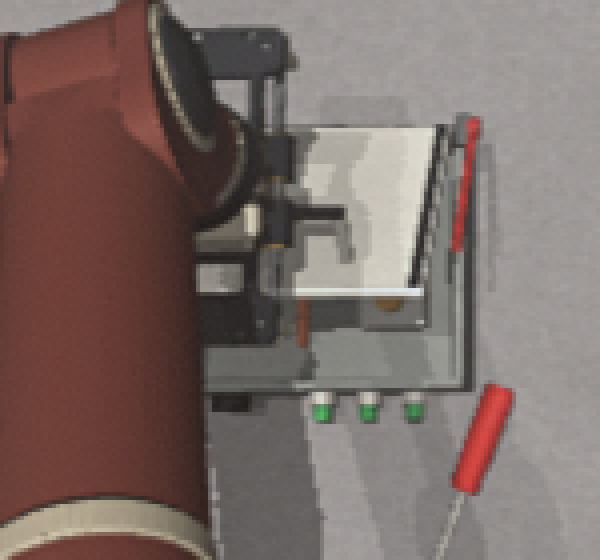

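The flap's front corners are at about (172,75) and (495,130) in the scene crop, next to the red tips at (121,135) and (520,213). I'll fit both angles from these pictures as an independent check.

```bash
python3 - <<'E'
from to import *
C['s9']=("scene",340,150,5);C['t9']=("top",150,150,4)
def g(q,k):
    x,y,w,a,f,hw=q
    if k[0]=='f':
        d,s,t=k[1:];L=np.array([95-d*np.cos(f)+t*np.sin(f),s*hw*100,85+d*np.sin(f)+t*np.cos(f)]);return R(w)@(L/1000)+[x,y,0]
    return fi((x,y,w,a),k)
o=[(('f',190,-1,4),'s9',(176,76)),(('f',190,1,4),'s9',(492,131)),(('f',190,-1,4),'t9',(423,291)),
(('f',160,0,44),'s9',(319,127)),
(('p',145,118),'s9',(520,211)),(('p',145,-118),'s9',(121,133)),(('p',145,-118),'t9',(457,252)),(('p',0,-118),'s9',(58,362)),(('p',0,118),'s9',(468,462)),
((-100,-110,80),'t9',(471,390)),((100,-110,0),'s9',(66,485))]
o=[(k,c,p) for k,c,p in o]
def fixed(q,k):return g(list(qi[:3])+list(q),k)
run(o,g,list(qi)+[.74,1.],['x','y','w','a','f','hw'])
run(o,fixed,[qi[3],.74,1.],['a','f','hw'])
# cover check & others
s0=cv2.imread('pics/scene0.png')[:,:,::-1];s1=np.load('pics/s9.npy')
cv2.imwrite('pics/s10.png',np.hstack([s0[120:290,180:340,::-1],s1[120:290,180:340,::-1]]).repeat(2,0).repeat(2,1))
print(sensors.get_state()['qvel'].round(2))
E
```

```text
{'x': np.float64(0.5193), 'y': np.float64(0.2484), 'w': np.float64(0.029), 'a': np.float64(0.7211), 'f': np.float64(0.7144), 'hw': np.float64(0.9521)}
   ('f', 190, -1, 4) s9 [-0.26 -0.16]
   ('f', 190, 1, 4) s9 [ 0.46 -0.09]
   ('f', 190, -1, 4) t9 [-0.95  0.4 ]
   ('f', 160, 0, 44) s9 [-0.42 -0.9 ]
   ('p', 145, 118) s9 [-0.14  0.07]
   ('p', 145, -118) s9 [-0.01  0.92]
   ('p', 145, -118) t9 [ 0.6  -0.39]
   ('p', 0, -118) s9 [0.39 0.02]
   ('p', 0, 118) s9 [-0.04 -1.6 ]
   (-100, -110, 80) t9 [-1.31 -1.2 ]
   (100, -110, 0) s9 [-0.51 -0.52]
{'a': np.float64(0.729), 'f': np.float64(0.7194), 'hw': np.float64(0.9579)}
   ('f', 190, -1, 4) s9 [ 0.   -0.26]
   ('f', 190, 1, 4) s9 [1.12 0.22]
   ('f', 190, -1, 4) t9 [-1.33  0.22]
   ('f', 160, 0, 44) s9 [-0.2  -0.74]
   ('p', 145, 118) s9 [0.19 0.39]
   ('p', 145, -118) s9 [0.33 0.78]
   ('p', 145, -118) t9 [ 0.17 -0.51]
   ('p', 0, -118) s9 [ 0.38 -0.09]
   ('p', 0, 118) s9 [-0.22 -1.14]
   (-100, -110, 80) t9 [-2.02 -1.05]
   (100, -110, 0) s9 [-0.54 -0.62]
[-0.05 -0.03  0.1   0.03  0.04  0.03 -0.  ]
```

View pics/s10.png

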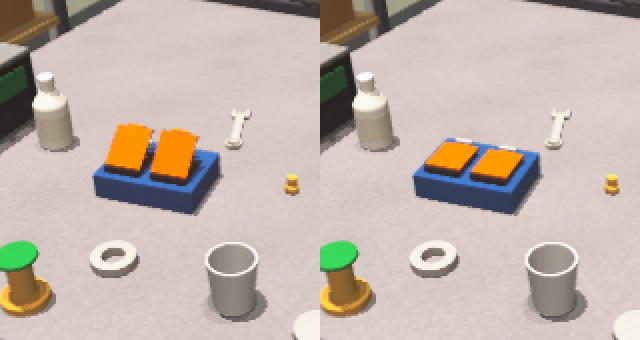

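The flap and pointer angles agree to about 0.01 rad, both covers are shut and the loose things visible in the comparison haven't moved. I'll let it settle, then hand in.

>>> send_rows:
  targets: [0, 0, 0, 0, 0, 0, 0, 0, 0, 0, 0, 0, 0, 0, 0, 0, 0, 0, 0, 0, 0, 0, 0, 0, 0, 0, 0, 0, 0, 0, 0, 0, 0, 0, 0]

```text
clock: 15.05
tcp_pos: [0.5245, 0.2502, 0.217]
tool_rot: [[-0.02, 1.0, 0.0], [1.0, 0.02, 0.002], [0.002, 0.0, -1.0]]
wrist_force: [-5.5, -1.2, 7.8]
opening: 0.0093
```

```bash
python3 - <<'E'
from station import *
from station import sensors,ctrl
s=sensors.get_state();print(s['clock'],s['tcp_pos'],s['wrist_force'],s['opening'],s['qvel'].round(2))
print(ctrl.hand_in())
E
```

```text
15.05 [0.52452271 0.25017076 0.21704906] [-5.50683354 -1.17762973  7.7796351 ] 0.009329979398375567 [ 0.04 -0.07  0.14  0.    0.04 -0.06  0.06]
the job is handed in; nothing more can be done
None
```

I pressed both orange covers shut, lifted the flap by its handle to the red pointer, and handed the job in at 15.05 s with the gripper still holding it. The hand-in gave no verdict.

- **Covers:** both lie flat in the pictures with the robot off them, and each was pressed until it met a firm stop. I judged this by eye and did not measure their angles afterwards.
- **Flap against pointer:** two fits on the last pictures put the flap within about 0.01 rad of the pointer (0.714 against 0.721, and 0.719 against 0.729). The gripper position gives 0.739 for the flap, against 0.745 for the pointer from the first pictures. So the absolute angles differ by about 0.025 rad between methods, but the difference from the pointer stays well inside the 0.087 limit.
- **Grip:** the fingers read 9.3 mm open on the 10 mm bar, with a steady wrist force of 5 to 8 N, and the arm was practically still. The radius from the hinge to the grip came out 3 mm too long (169 against 166 mm), about the size of the measuring error.
- **Loose things:** in a before-and-after comparison the flask, wrench, fitting, flange and beaker had not moved. The vial and screwdriver were outside that comparison. They looked untouched in other pictures, but I did not measure them.
- **Pointer:** its tips fit the first and last pictures to within about 1 pixel, except for some poorer hinge-end points. I saw no sign that it was touched.

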